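Open the label printer for a roll change and hold its cover

TASK

The label printer needs a new roll. First raise the small black lever on its print head all the way up while the roll cover is still shut, then lift the cover, which has a grip fin on top, to 60 degrees from shut and keep holding it there with the gripper: the cover falls shut if let go, so the program finishes while still holding it. Leave the lever up and the other things on the table where they are.

Things in the scene. Friction and masses are not known exactly. Their poses are not given: they have to be found in the camera images.
- printer: White label printer, fixed; place and yaw (up to 15 degrees) vary. Origin on the table under it; its +x points to its back, +y to its left seen from the robot. Extends x -85 to 70, y -60 to 60 mm. The front third (-x, towards the robot) carries the print head between two cheeks 106 mm high; behind it a grey cover, top at 104 mm when shut, closes the roll bay.
- head_lever (a joint): Angle (rad) of the black print-head lever about a level axis along the printer's y: 0 = level, pointing forwards (printer -x); grows as its free end is raised; 1.2 = stop, fully up. Starts at 0 to 0.12. Stays where it is left; about 1 N at the paddle moves it. The aluminium head plate beside it lifts with it.
- lever_paddle (a point): Centre of the round paddle at the lever's free end: a disc 22 mm across, 10 mm thick, flat faces to the printer's +y and -y, so it can be pinched from above across y. 80 mm from the pivot; with the lever level it is 40 mm in front of the printer's front face, 95 mm up. Its axes turn with the lever.
- lever_pivot (a point): The lever's pivot, fixed on the printer at (-45, -41, 95) mm in the printer's frame. The pivot axis runs along the printer's y.
- cover (a joint): Opening angle of the cover about its hinge at the back, in rad: 0 = shut, grows as the front edge is lifted; 1.047 = 60 degrees; stop at 1.4. Weight and a light spring shut it from every angle; lifting at the fin takes about 1.5 to 3 N.
- cover_fin (a point): Grip point on the upright grey fin on the cover near its front edge, left of the middle. The fin is 10 mm thick (across printer y), 26 mm long (along x), 34 mm tall above the cover plate; this point is in its middle, 25 mm above the plate, 9 mm below its top; at (-23, 25, 129) mm in the printer's frame when shut. Its axes turn with the cover.
- cover_hinge (a point): Middle of the cover's hinge axis, fixed on the printer at (61, 0, 98) mm in its frame; the axis runs along the printer's y. With the cover shut the grip point on the fin is 84 mm in front of the axis and 31 mm above it.
- label_roll: Spare roll of labels, 68 mm across, 35 mm high, standing on the table behind the wooden cabinet; origin under its centre. To be left alone.
- sauce_pot_c: Small empty metal sauce pot, 62 mm across, 30 mm high, on the table in front of the printer; origin under its centre. To be left alone.
- box_cutter: Box cutter lying in front of the printer, 136 x 21 x 13 mm; origin under its centre. To be left alone.
- marker: Marker pen lying in front of the printer, 135 x 17 x 16 mm; origin under its centre. To be left alone.
- stapler: Stapler, 128 x 30 x 51 mm, behind the wooden cabinet; origin under its centre. To be left alone.

How it is judged:
By the outcome, as a careful person would: the job done as asked, in the order asked, and still so for the second after the job is handed in, while the arm keeps its last pose, push and grip.
It also fails if it takes over 48 s, if anything falls off the work surface, if the arm or the gripper's body presses on something with over 40 N, if the wrist force passes 120 N, or if a joint passes its speed limit or range.

ROBOT

A 6-joint arm with a two-finger parallel gripper is mounted at the origin on the work surface; the furniture and walls round the work are solid. World frame = base frame: x ahead of the robot, y to its left, z up, the work surface at z = 0. Lengths are in m, angles in rad, forces in N, time in s.
With the tool pointing down it reaches from about 0.25 to 0.725 m from the base axis. Payload 4 kg.
Tool frame: the origin (TCP) lies on the centre line of the jaws, within the pads' length; the fingertips stand 14 mm ahead of it and the grasp point (between the pads) lies 5 mm behind it; z points along the fingers, y is the direction in which the jaws open and shut (so a half turn about z gives the same grasp; the last joint's range is limited). The gripper opens to 85 mm and grips with 20 to 120 N. Pads are 22 mm wide; open, the fingers measure 114 mm over their backs; the gripper's body (76 mm by 85 mm) begins 54 mm behind the grasp point. The pads swing forward as they close: fully open they stand 13 mm farther back than shut.
Start: joints at [1.271, 0.241, 0.005, 1.335, 0, 1.571], TCP at [0.148, 0.478, 0.245] pointing down, gripper open.
Joint ranges: [-2.72, 2.72], [-1.05, 1.87], [-1.09, 1.28], [-1.99, 2.15], [-1.42, 1.44], [-3.14, 3.14]. Speed limits (rad/s): [2.79, 2.79, 3.14, 3.14, 3.14, 3.14].

INTERFACE

Orientations are given as a unit quaternion [w, x, y, z].
In Python, from rig import r gives the robot as it stands.
- The arm moves only by the tool send_rows, never from a script. Its arguments are lists of equal length, an entry for each row: "offset": the shift along the tool's x, y, z in cm, a list of three; "roll": the turn about the tool's z in rad; "hand": the finger opening in cm, from 0 to 8.54. In form: {"offset": [[tx, ty, tz], ...], "roll": [roll, ...], "hand": [hand, ...]}. A call has 1 to 12 rows; each row shifts and turns the commanded pose from where the row before left it, along the tool's axes as they then stand; what a row does not reach is not made up. A row lasts 1/12 s, in which the tool goes at most 41.7 mm and 7.16 degrees, less where a joint would pass 70% of its speed; a pose out of reach is approached as far as the arm can. A call with a gripper value outside its range is refused whole. The fingers move at their own pace and stop on an object; the grip force is fixed at half the most. Time passes only in rows, so rows that do not move let the fingers close. It gives the time, the measured TCP pose, the force and the opening at its end, in the units of the state.
- r.sense(): the state, without advancing time (a new reading comes with each control period).
- r.read_camera(name): name is "side" or "top"; returns (picture, depth): 420x560x3 uint8, red, green, blue; 420x560 float32, m along the optical axis (not along the pixel's ray), 0 where there is no reading.
- r.get_calibration(name): a dict with "intrinsics" (3x3 intrinsics, pixels), "cam_to_world" (4x4, takes a point from camera to world coordinates). Camera axes: x right, y down, z forward; pixel columns grow to the right and rows downward; lengths in m; the calibration is good to about 2 mm. A picture is of the moment at which its call begins. get_calibration takes no time and is no camera call.
- r.finish_job(): hands the job in, once; it reports no verdict.
The state is a dict: "time": time; "qpos": joint angles; "joint_vel": joint speeds; "effort": joint torques, N m; "ee_pos": TCP position; "ee_rot": TCP orientation; "force": force on the tool from outside, world axes, zero at the start; "torque": the same for the moment, N m; "width": opening from 0.0 (shut) to 1.0 (fully open).
Only numpy, scipy, OpenCV 4.12 (cv2) and the standard library are available. Lean on these libraries where they do the work, as an engineer would, in place of code of your own. Each camera call takes 0.05 s, during which the arm holds its last target.

## Working session

There is one attempt and no reset: what is moved stays moved. The work goes in short steps, Python scripts to look and compute and a tool call to move; the robot and the scene stay as the last step left them, time stands still between calls to the robot, and variables do not carry over. Pictures are saved under pics/ and viewed, and the job is handed in when it is done.

Besides the shell and the picture viewer there is one more tool, called as name([rows], argument=value, ...), one row to a line, values as JSON. send_rows: Moves the arm, as the interface text tells. Its arguments: {"type":"object","properties":{"offset":{"type":"array","items":{"type":"array","items":{"type":"number"}}},"roll":{"type":"array","items":{"type":"number"}},"hand":{"type":"array","items":{"type":"number"}}},"required":["offset","roll","hand"]}

```bash
mkdir -p pics; ls; cat > h.py <<'E'
import numpy as np, cv2
from rig import r
def shot(name,tag):
    im,d=r.read_camera(name)
    np.savez(f'pics/{tag}.npz',im=im,d=d)
    cv2.imwrite(f'pics/{tag}.png',im[:,:,::-1]); return im,d
def world(name,d,u,v,z=None):
    c=r.get_calibration(name);K=c['intrinsics'];T=c['cam_to_world']
    z=d[v,u] if z is None else z
    p=np.linalg.inv(K)@np.array([u,v,1.])*z
    return (T@np.r_[p,1])[:3]
def cloud(name,d):
    c=r.get_calibration(name);K=c['intrinsics'];T=c['cam_to_world']
    v,u=np.mgrid[:d.shape[0],:d.shape[1]]
    P=np.stack([u,v,np.ones_like(u)],-1)@np.linalg.inv(K).T*d[...,None]
    return P@T[:3,:3].T+T[:3,3]
def proj(name,p):
    c=r.get_calibration(name);K=c['intrinsics'];T=np.linalg.inv(c['cam_to_world'])
    q=K@(T[:3,:3]@p+T[:3,3]); return q[:2]/q[2]
E
python3 - <<'E'
from h import *
shot('top','t0');shot('side','s0')
s=r.sense();print(s)
for n in('top','side'):print(r.get_calibration(n))
E
```

```text
pics
{'time': 0.1, 'qpos': array([1.27100579e+00, 2.41356893e-01, 3.84222128e-03, 1.33520316e+00,
       1.30276757e-05, 1.57079135e+00]), 'joint_vel': array([-0.00023796, -0.00075761,  0.00186967, -0.00086346, -0.00130318,
       -0.00110461]), 'effort': array([-9.41671788e-04, -3.73137903e+01,  2.53010309e+01,  1.08570451e-02,
       -5.17337401e-05,  6.38499344e-06]), 'ee_pos': array([0.14749446, 0.47717626, 0.24448596]), 'ee_rot': array([-1.49916397e-04,  1.49332052e-01,  9.88786638e-01, -9.49004022e-04]), 'force': array([ 0.46704293, -0.24254907, -0.16061613]), 'torque': array([ 0.00033081,  0.00998155, -0.05985626]), 'width': 1.004301947944217}
{'intrinsics': array([[515.51109875,   0.        , 281.26368492],
       [  0.        , 515.51109875, 210.10364197],
       [  0.        ,   0.        ,   1.        ]]), 'cam_to_world': array([[-1.41589789e-02, -9.77943376e-01,  2.08389722e-01,
         3.03992975e-01],
       [-9.99899467e-01,  1.40065903e-02, -2.20693840e-03,
         4.28095595e-02],
       [-7.60568668e-04, -2.08400020e-01, -9.78043380e-01,
         1.16708319e+00],
       [ 0.00000000e+00,  0.00000000e+00,  0.00000000e+00,
         1.00000000e+00]])}
{'intrinsics': array([[471.61813329,   0.        , 279.98924661],
       [  0.        , 471.61813329, 201.90956543],
       [  0.        ,   0.        ,   1.        ]]), 'cam_to_world': array([[ 0.94036525,  0.15118385, -0.30472388,  0.83776753],
       [ 0.3400091 , -0.44498595,  0.82848133, -0.8228898 ],
       [-0.01034485, -0.88268394, -0.46985321,  0.59967745],
       [ 0.        ,  0.        ,  0.        ,  1.        ]])}
```

View pics/t0.png

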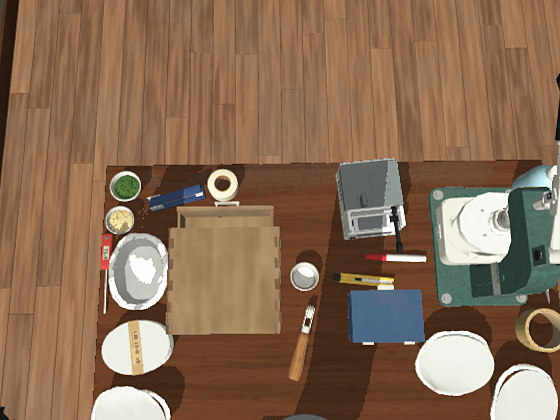

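View pics/s0.png

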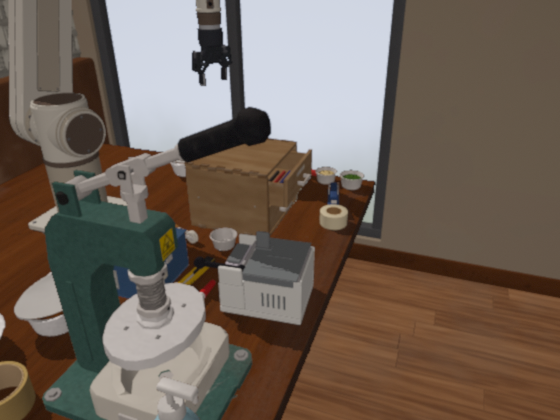

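The top view shows the printer at about (372,198), the black lever at about (398,235), and a green press to its right. The wooden cabinet is at left and a blue box is in front. Next I'll enlarge the printer area.

```bash
python3 - <<'E'
from h import *
a=np.load('pics/t0.npz');im,d=a['im'],a['d']
cv2.imwrite('pics/t0c.png',cv2.resize(im[150:300,325:455,::-1],None,fx=5,fy=4*1,interpolation=cv2.INTER_CUBIC) if 0 else cv2.resize(im[150:270,325:445,::-1],None,fx=5,fy=5,interpolation=cv2.INTER_CUBIC))
P=cloud('top',d)
z=P[...,2]
# height map crop
cv2.imwrite('pics/t0z.png',cv2.resize(cv2.applyColorMap(np.clip(z[150:270,325:445]/0.15*255,0,255).astype(np.uint8),cv2.COLORMAP_JET),None,fx=5,fy=5,interpolation=cv2.INTER_NEAREST))
b=np.load('pics/s0.npz')
cv2.imwrite('pics/s0c.png',cv2.resize(b['im'][215:325,185:335,::-1],None,fx=5,fy=5,interpolation=cv2.INTER_CUBIC))
for y in np.arange(-.45,.2,.05):  # max heights grid
    print(round(y,2),[round(float(z[(abs(P[...,0]-x)<.025)&(abs(P[...,1]-y)<.025)&(d>0)].max(initial=0)),2) for x in np.arange(.1,.7,.05)])
E
```

```text
-0.45 [0.06, 0.06, 0.05, 0.05, 0.05, 0.29, 0.07, 0.07, 0.3, 0.14, 0.02, 0.01]
-0.4 [0.05, 0.06, 0.06, 0.06, 0.01, 0.3, 0.35, 0.38, 0.39, 0.41, 0.43, 0.45]
-0.35 [0.01, 0.06, 0.06, 0.06, 0.05, 0.3, 0.34, 0.31, 0.31, 0.29, 0.02, 0.01]
-0.3 [0.01, 0.06, 0.05, 0.06, 0.01, 0.03, 0.07, 0.14, 0.14, 0.07, 0.03, 0.01]
-0.25 [0.01, 0.06, 0.05, 0.09, 0.1, 0.09, 0.01, 0.02, 0.01, 0.01, 0.01, 0.01]
-0.2 [0.01, 0.01, 0.01, 0.1, 0.1, 0.1, 0.02, 0.11, 0.11, 0.11, 0.11, 0.11]
-0.15 [0.01, 0.01, 0.01, 0.09, 0.1, 0.1, 0.02, 0.02, 0.1, 0.14, 0.11, 0.11]
-0.1 [0.01, 0.01, 0.01, 0.09, 0.1, 0.1, 0.02, 0.01, 0.11, 0.14, 0.11, 0.11]
-0.05 [0.01, 0.01, 0.01, 0.01, 0.02, 0.03, 0.03, 0.01, 0.01, 0.01, 0.01, 0.01]
-0.0 [0.01, 0.01, 0.03, 0.03, 0.03, 0.04, 0.03, 0.03, 0.01, 0.01, 0.01, 0.01]
0.05 [0.01, 0.01, 0.03, 0.01, 0.17, 0.17, 0.18, 0.17, 0.17, 0.16, 0.01, 0.01]
0.1 [0.01, 0.01, 0.01, 0.01, 0.17, 0.17, 0.17, 0.17, 0.17, 0.16, 0.01, 0.01]
0.15 [0.01, 0.01, 0.01, 0.01, 0.17, 0.17, 0.17, 0.17, 0.17, 0.16, 0.04, 0.04]
```

View pics/t0c.png

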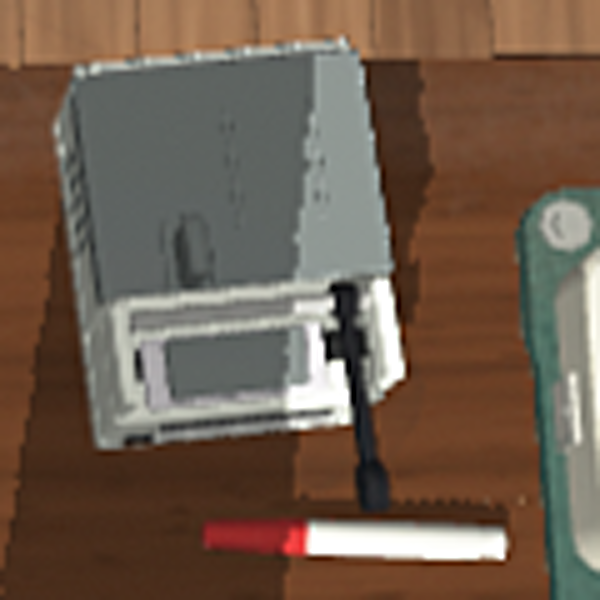

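View pics/t0z.png

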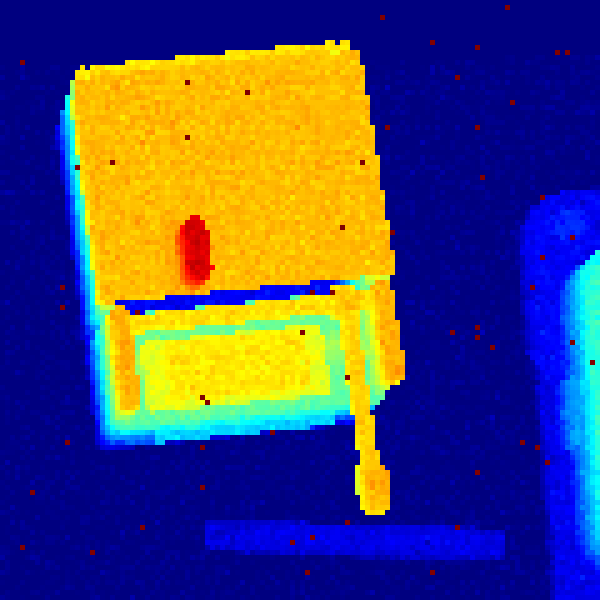

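View pics/s0c.png

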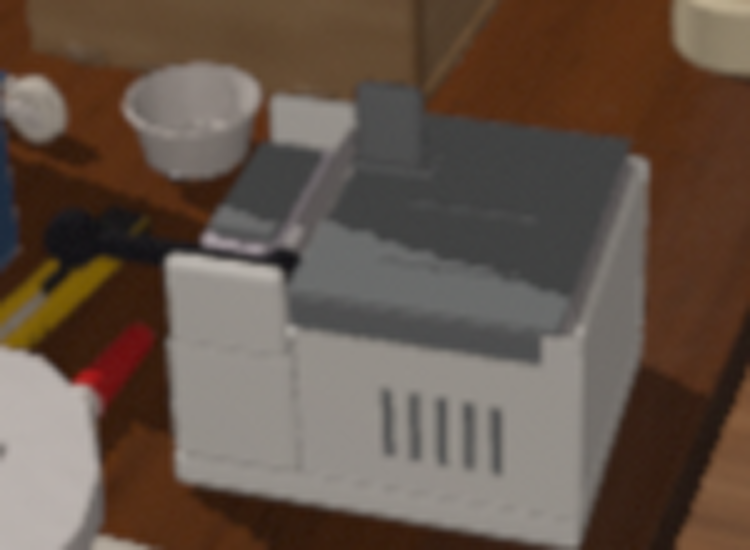

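```bash
python3 - <<'E'
from h import *
a=np.load('pics/t0.npz');im,d=a['im'],a['d']
P=cloud('top',d)
z=P[...,2]
m=np.zeros(z.shape,bool);m[150:270,325:410]=1
f=m&(z>.125)&(z<.15)
n,l,st,c=cv2.connectedComponentsWithStats(f.astype(np.uint8));i=1+st[1:,4].argmax()
F=P[l==i];print('fin',len(F),F.mean(0),np.median(F[:,2]),F.min(0),F.max(0))
pad=np.zeros_like(m);pad[242:254,394:404]=1
Q=P[pad&(z>.06)];print('pad',len(Q),Q.mean(0),Q.min(0),Q.max(0),np.median(Q[:,2]))
arm=np.zeros_like(m);arm[218:242,390:402]=1
cv=P[m&(z>.1)&(z<.11)]
n,l,st,c=cv2.connectedComponentsWithStats((m&(z>.095)&(z<.115)).astype(np.uint8));i=1+st[1:,4].argmax()
C=P[l==i];print(len(C),C.mean(0));rc=cv2.minAreaRect(C[:,:2].astype(np.float32)*1000);print(rc,cv2.boxPoints(rc))
v=F.mean(0)[:2]-Q.mean(0)[:2]
print('yaw',np.degrees(np.arctan2(v[1],v[0])-np.arctan2(66,102)),np.linalg.norm(v),np.hypot(102,66))
# lever profile
S=P[215:254,390:405];k=S[...,2]>.075
A=im[215:254,390:405].max(-1)<70
k&=A
B=S[k]; 
for p in B[::8]:print(np.round(p*1000,1))
E
```

```text
fin 67 [ 0.54380823 -0.12929651  0.13553336] 0.1363907447287851 [ 0.53152626 -0.13627761  0.12506032] [ 0.55756639 -0.12455302  0.14170152]
pad 67 [ 0.44916989 -0.20368283  0.10152648] [ 0.43880907 -0.2092785   0.08693985] [ 0.46020364 -0.19959531  0.10964323] 0.10224838372536094
3228 [ 0.57248132 -0.1550719   0.10313026]
((537.71630859375, -156.00311279296875), (205.75767517089844, 126.7514877319336), 5.1286749839782715) [[ 429.584   -102.07772]
 [ 440.9147  -228.32175]
 [ 645.84863 -209.9285 ]
 [ 634.51794  -83.68448]]
yaw 5.262320744417141 0.1203733334888006 121.49074038789952
[ 518.2 -196.2   96.2]
[ 514.9 -199.2  101.3]
[ 512.6 -198.8  102.3]
[ 510.7 -199.   101.2]
[ 508.7 -199.   100.4]
[ 506.2 -198.4  102.4]
[ 504.4 -196.6  100.7]
[ 500.3 -198.7   99.5]
[ 493.5 -199.9  101.6]
[ 487.4 -197.9   99.6]
[ 482.9 -201.5  100.9]
[ 476.1 -198.4  103.8]
[ 472.8 -199.4   98.3]
[ 468.9 -199.7   96. ]
[ 464.4 -201.2   97.5]
[ 459.5 -202.   101.8]
[ 456.4 -206.7  107.9]
[ 454.9 -200.1   90.2]
[ 451.5 -200.    99.2]
[ 448.7 -200.9  103.9]
[ 447.  -203.6  100.7]
[ 444.7 -207.3  102. ]
[ 441.6 -200.4   94.8]
[ 438.9 -205.7   98.4]
```

```bash
cat >> h.py <<'E'
from scipy.spatial.transform import Rotation as Ro
yaw=np.radians(5.2);O=np.array([.570,-.1525,0])
Rp=Ro.from_euler('z',yaw).as_matrix()
def W(p):return O+Rp@(np.array(p)/1000)
def need(pp):
    "pp = grasp point target, printer mm -> tool-axes offset in cm; remaining roll"
    s=r.sense();q=np.array(s['ee_rot']);R=Ro.from_quat(q[[1,2,3,0]]).as_matrix()
    tcp=np.array(s['ee_pos']); g=tcp-.005*R[:,2]
    off=R.T@(W(pp)-g)*100
    ty=np.arctan2(R[1,1],R[0,1])
    gp=Rp.T@(g-O)*1000
    print('t',s['time'],'grasp in printer',gp.round(1),'off cm',off.round(2),'roll',round(-((yaw+np.pi/2)-ty),3),'F',s['force'].round(1),'w',round(s['width'],3), 'tilt',R[:,2].round(3))
E
python3 -c "
from h import *
need([-125,-41,200])
for p in([-125,-41,95],[-23,25,129]):print(W(p),proj('top',W(p)),proj('side',W(p)))"
```

```text
t 0.1 grasp in printer [-363.7  665.4  249.5] off cm [-48.96 -56.22   5.06] roll -0.391 F [ 0.5 -0.2 -0.2] w 1.004 tilt [-0.001 -0.002 -1.   ]
[ 0.44923039 -0.20466033  0.095     ] [398.85314591 247.31995265] [198.49272846 262.5807959 ]
[ 0.54482884 -0.12968744  0.129     ] [363.41743993 199.65499545] [261.38233163 235.33656178]
```

send_rows([
  [0,0,0],
  [0,0,0],
  [0,0,0],
  [0,0,0],
], roll=[-0.098,-0.098,-0.098,-0.098], hand=[5,5,5,5])

```text
time: 0.43
ee_pos: [0.1476, 0.4774, 0.2447]
ee_rot: [-0.0, -0.049, 0.999, -0.001]
force: [0.8, -0.7, -0.4]
width: 0.58
```

send_rows([
  [-1,-2.9,0],
  [-1,-2.9,0],
  [-1,-2.9,0],
  [-1,-2.9,0],
  [-1,-2.9,0],
  [-1,-2.9,0],
  [-1,-2.9,0],
  [-1,-2.9,0],
  [-1,-2.9,0],
  [-1,-2.9,0],
  [-1,-2.9,0],
  [-1,-2.9,0],
], roll=[0,0,0,0,0,0,0,0,0,0,0,0], hand=[5,5,5,5,5,5,5,5,5,5,5,5])

```text
time: 1.43
ee_pos: [0.2992, 0.1407, 0.2451]
ee_rot: [-0.0, -0.046, 0.999, -0.0]
force: [0.7, 0.4, -0.3]
width: 0.586
```

```bash
python3 -c "
from h import *
need([-125,-41,190])"
```

```text
t 1.4333 grasp in printer [-243.1  316.6  250.1] off cm [-11.75 -35.78   6.02] roll 0.002 F [ 0.7  0.4 -0.3] w 0.586 tilt [-0. -0. -1.]
```

send_rows([
  [-1,-2.9,0.3],
  [-1,-2.9,0.3],
  [-1,-2.9,0.3],
  [-1,-2.9,0.3],
  [-1,-2.9,0.3],
  [-1,-2.9,0.3],
  [-1,-2.9,0.3],
  [-1,-2.9,0.3],
  [-1,-2.9,0.3],
  [-1,-2.9,0.3],
  [-1,-2.9,0.3],
  [0,0,0],
], roll=[0,0,0,0,0,0,0,0,0,0,0,0], hand=[5,5,5,5,5,5,5,5,5,5,5,5])

```text
time: 2.43
ee_pos: [0.4397, -0.1694, 0.211]
ee_rot: [-0.0, -0.044, 0.999, -0.001]
force: [-0.4, 0.4, 0.6]
width: 0.589
```

```bash
python3 -c "
from h import *
need([-125,-41,150])"
```

```text
t 2.4333 grasp in printer [-131.3   -5.   216. ] off cm [-0.64 -3.59  6.61] roll -0.003 F [-0.4  0.4  0.6] w 0.589 tilt [ 0.    -0.002 -1.   ]
```

send_rows([
  [-0.32,-1.8,1],
  [-0.32,-1.8,1],
  [0,0,2],
  [0,0,2],
  [0,0,0],
  [0,0,0],
], roll=[0,0,0,0,0,0], hand=[5,5,5,5,5,5])

```text
time: 2.93
ee_pos: [0.4465, -0.1997, 0.1513]
ee_rot: [-0.002, -0.046, 0.999, 0.001]
force: [0.0, 0.1, -0.4]
width: 0.587
```

```bash
python3 -c "
from h import *
need([-125,-41,95.5])
im,d=shot('top','t1');im,d=shot('side','s1')
cv2.imwrite('pics/s1c.png',cv2.resize(im[185:325,145:335,::-1],None,fx=4,fy=4))"
```

```text
t 2.9333 grasp in printer [-127.3  -35.8  156.3] off cm [-0.25 -0.53  6.08] roll 0.002 F [ 0.   0.1 -0.4] w 0.587 tilt [-0.004  0.002 -1.   ]
```

View pics/s1c.png

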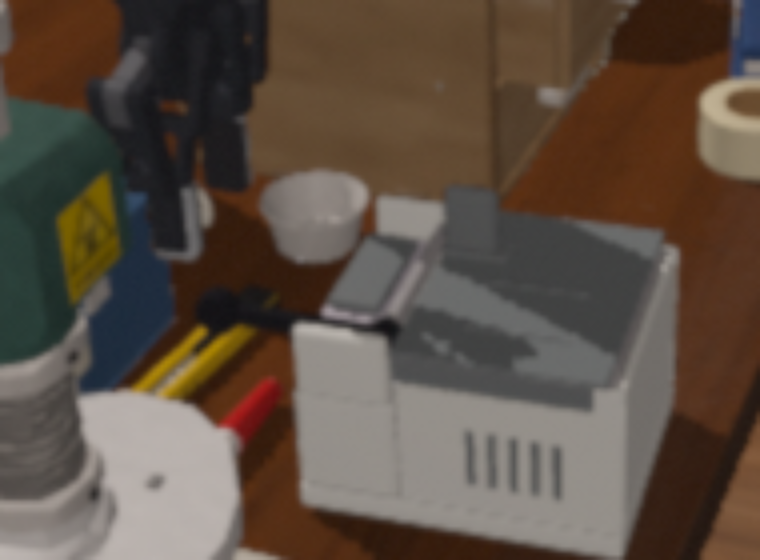

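View pics/t1.png

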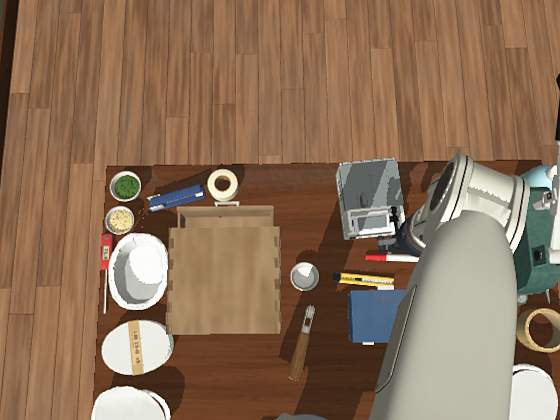

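send_rows([
  [-0.2,-0.5,2],
  [0,0,2],
  [0,0,1],
  [0,0,0],
  [0,0,0],
  [0,0,0],
], roll=[0,0,0,0,0,0], hand=[5,5,5,5,5,5])

```text
time: 3.53
ee_pos: [0.4511, -0.2056, 0.1037]
ee_rot: [0.001, -0.046, 0.999, -0.001]
force: [0.3, 0.4, -0.2]
width: 0.583
```

```bash
python3 -c "
from h import *
need([-125,-41,95.5])
im,d=shot('side','s2')
print(proj('side',W([-125,-41,95])))
cv2.imwrite('pics/s2c.png',cv2.resize(im[185:325,145:335,::-1],None,fx=4,fy=4))"
```

```text
t 3.5333 grasp in printer [-123.2  -42.1  108.7] off cm [0.18 0.11 1.31] roll 0.002 F [ 0.3  0.4 -0.2] w 0.583 tilt [ 0.002 -0.001 -1.   ]
[198.49272846 262.5807959 ]
```

View pics/s2c.png

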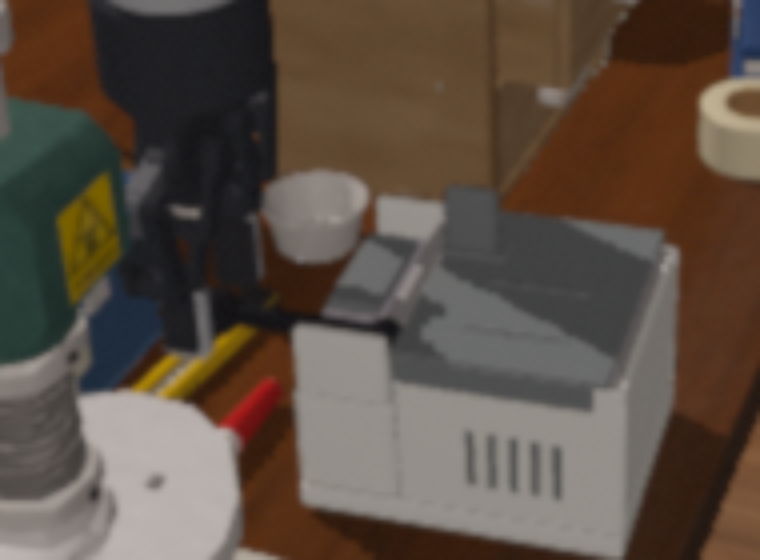

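send_rows([
  [0.1,0.05,1.2],
  [0,0,0],
  [0,0,0],
  [0,0,0],
  [0,0,0],
  [0,0,0],
  [0,0,0],
  [0,0,0],
  [0,0,0],
], roll=[0,0,0,0,0,0,0,0,0], hand=[5,5,5,0,0,0,0,0,0])

```text
time: 4.33
ee_pos: [0.4495, -0.2045, 0.0906]
ee_rot: [0.0, -0.046, 0.999, 0.0]
force: [-0.2, 3.4, 3.3]
width: 0.107
```

```bash
python3 -c "
from h import *
need([-125,-41,95.5])"
```

```text
t 4.3333 grasp in printer [-124.7  -40.9   95.6] off cm [ 0.03 -0.01  0.01] roll 0.002 F [-0.2  3.4  3.3] w 0.107 tilt [ 0.001  0.001 -1.   ]
```

send_rows([
  [-0.04,0,-0.8],
  [-0.12,0,-0.79],
  [-0.2,0,-0.77],
  [-0.27,0,-0.75],
  [-0.35,0,-0.72],
  [-0.42,0,-0.68],
  [0,0,0],
], roll=[0,0,0,0,0,0,0], hand=[0,0,0,0,0,0,0])

```text
time: 4.92
ee_pos: [0.4626, -0.2033, 0.1364]
ee_rot: [-0.001, -0.046, 0.999, 0.0]
force: [-3.5, 2.6, -2.9]
width: 0.101
```

```bash
python3 -c "
from h import *
need([-45-80*np.cos(1.2),-41,95+80*np.sin(1.2)])
im,d=shot('side','s3')
cv2.imwrite('pics/s3c.png',cv2.resize(im[185:325,145:335,::-1],None,fx=4,fy=4))"
```

```text
t 4.9167 grasp in printer [-111.6  -40.9  141.4] off cm [-3.75 -0.02 -2.83] roll 0.002 F [-3.5  2.6 -2.9] w 0.101 tilt [-0.002  0.    -1.   ]
```

View pics/s3c.png

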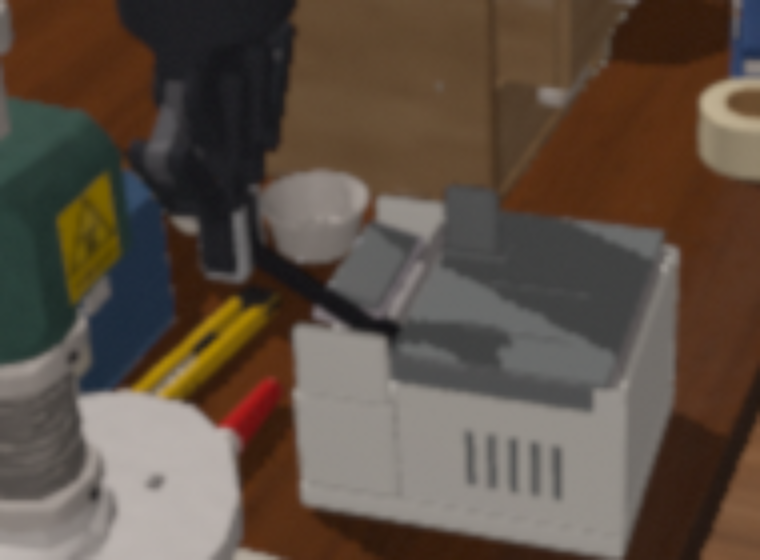

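send_rows([
  [-0.48,0,-0.64],
  [-0.54,0,-0.59],
  [-0.6,0,-0.53],
  [-0.65,0,-0.47],
  [-0.69,0,-0.4],
  [-0.73,0,-0.33],
  [-0.15,0,-0.06],
  [0,0,0],
  [0,0,0],
], roll=[0,0,0,0,0,0,0,0,0], hand=[0,0,0,0,0,0,0,0,0])

```text
time: 5.72
ee_pos: [0.5009, -0.1999, 0.1664]
ee_rot: [-0.001, -0.046, 0.999, 0.0]
force: [-6.5, 2.5, -1.0]
width: 0.103
```

```bash
python3 -c "
from h import *
need([-45-80*np.cos(1.2),-41,95+80*np.sin(1.2)])
im,d=shot('side','s4')
print(proj('side',W([-45,-41,95])),proj('side',W([-45-80*np.cos(1.2),-41,95+80*np.sin(1.2)])))
cv2.imwrite('pics/s4c.png',cv2.resize(im[165:305,145:335,::-1],None,fx=4,fy=4))"
```

```text
t 5.7167 grasp in printer [-73.1 -40.9 171.4] off cm [ 0.08 -0.01  0.19] roll 0.001 F [-6.5  2.5 -1. ] w 0.103 tilt [-0.002  0.    -1.   ]
[239.70464024 268.78189122] [221.76002198 231.45451747]
```

View pics/s4c.png

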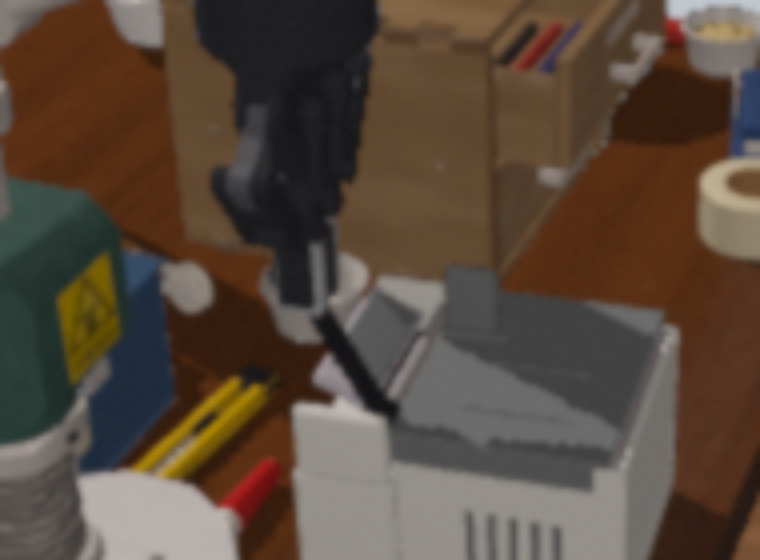

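send_rows([
  [-0.3,0,-0.1],
  [0,0,0],
  [0,0,0],
], roll=[0,0,0], hand=[0,0,0])

```text
time: 6.02
ee_pos: [0.5039, -0.1996, 0.1674]
ee_rot: [-0.001, -0.046, 0.999, 0.0]
force: [-6.1, 2.1, -1.0]
width: 0.103
```

send_rows([
  [-0.3,0,-0.1],
  [0,0,0],
  [0,0,0],
], roll=[0,0,0], hand=[0,0,0])

```text
time: 6.27
ee_pos: [0.5071, -0.1993, 0.1684]
ee_rot: [-0.0, -0.046, 0.999, 0.0]
force: [-5.1, 2.4, -1.1]
width: 0.102
```

```bash
python3 -c "
from h import *
need([-45-80*np.cos(1.2),-41,95+80*np.sin(1.2)])"
```

```text
t 6.2667 grasp in printer [-66.9 -40.9 173.4] off cm [ 0.71 -0.01  0.39] roll 0.002 F [-5.1  2.4 -1.1] w 0.102 tilt [-0.001  0.    -1.   ]
```

```bash
python3 -c "
from h import *
im,d=shot('side','s5')
cv2.imwrite('pics/s5c.png',cv2.resize(im[195:285,195:295,::-1],None,fx=6,fy=6,interpolation=cv2.INTER_CUBIC))"
```

```text
(no output)
```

View pics/s5c.png

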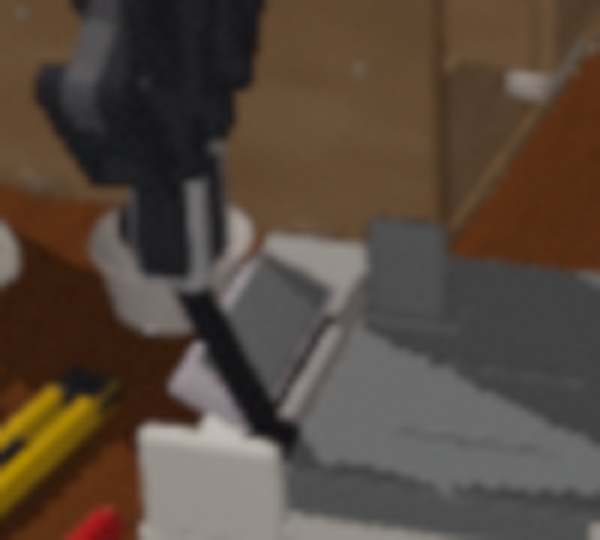

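```bash
python3 -c "
from h import *
p0=proj('side',W([-45,-41,95]))
for t in np.arange(.9,1.35,.05):
  e=proj('side',W([-45-80*np.cos(t),-41,95+80*np.sin(t)]));v=e-p0;print(round(t,2),e.round(1),((e-195)*6).round(0),(v[0]/v[1]).round(3))
print((p0-195)*6)
im,d=r.read_camera('side')
b=np.load('pics/s0.npz')['im']
# dark thin line: find lever pixels
s=im[244:268,222:246].max(-1)
for i,row in enumerate(s):
  k=np.where(row<60)[0]; print(244+i, (222+k.mean()).round(1) if len(k) else None, len(k))
"
```

```text
0.9 [211.2 235.7] [ 97. 244.] 0.864
0.95 [212.8 234.8] [107. 239.] 0.793
1.0 [214.4 234. ] [117. 234.] 0.726
1.05 [216.2 233.2] [127. 229.] 0.662
1.1 [218.  232.5] [138. 225.] 0.6
1.15 [219.8 231.9] [149. 222.] 0.539
1.2 [221.8 231.5] [161. 219.] 0.481
1.25 [223.7 231.1] [172. 216.] 0.423
1.3 [225.8 230.8] [185. 215.] 0.367
[268.22784144 442.69134731]
244 227.5 6
245 227.5 6
246 228.5 6
247 228.5 6
248 229.5 6
249 230.0 7
250 230.0 7
251 229.8 9
252 228.3 10
253 229.3 9
254 229.3 9
255 230.7 9
256 232.5 8
257 232.7 7
258 235.0 7
259 235.5 6
260 236.5 6
261 234.4 7
262 232.7 9
263 231.9 10
264 231.0 10
265 239.5 8
266 240.5 8
267 241.0 7
```

```bash
python3 -c "
from h import *
out=[]
for tag,ths in(('s0',(0,.1)),('s3',(.5,.61)),('s4',(1.1,1.2)),('s5',(1.1,1.2,1.3))):
  im=np.load(f'pics/{tag}.npz')['im'][:,:,::-1].copy()
  c=cv2.resize(im[210:280,185:260],None,fx=5,fy=5,interpolation=cv2.INTER_CUBIC)
  for t,col in zip(ths,((0,255,0),(0,0,255),(255,255,0))):
    f=lambda r_:tuple(int(x) for x in ((proj('side',W([-45-r_*np.cos(t),-41,95+r_*np.sin(t)]))-[185,210])*5+2))
    cv2.line(c,f(0),f(80),col,1);cv2.circle(c,f(80),3,col,1)
  out.append(c)
cv2.imwrite('pics/ov.png',np.vstack([np.hstack(out[:2]),np.hstack(out[2:])]))"
```

```text
(no output)
```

View pics/ov.png

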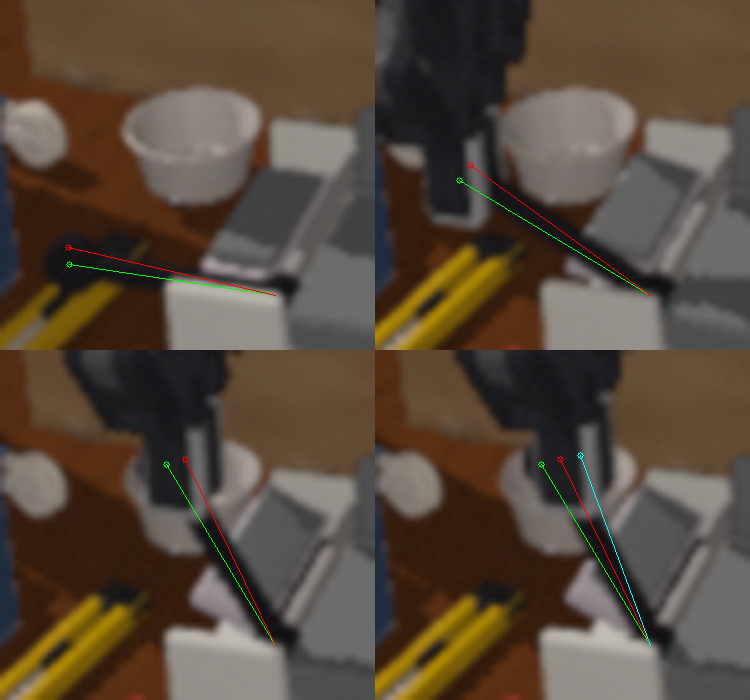

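```bash
python3 -c "
from h import *
for tag,(v0,v1,u0,u1) in(('s0',(250,275,195,240)),('s3',(245,270,205,245)),('s4',(244,270,222,246)),('s5',(244,270,222,246))):
  a=np.load(f'pics/{tag}.npz');im,d=a['im'],a['d']
  P=(cloud('side',d)-O)@Rp*1000
  S=P[v0:v1,u0:u1];I=im[v0:v1,u0:u1].max(-1)
  k=(I<70)&(S[...,1]<-28)&(S[...,1]>-56)&(S[...,2]>80)&(S[...,2]<180)&(S[...,0]<-40)
  Q=S[k]; print(tag,len(Q),Q.mean(0).round(1))
  q=Q[:,[0,2]]; 
  for _ in range(3):
    m=np.median(q,0);l=cv2.fitLine(q.astype(np.float32),cv2.DIST_HUBER,0,.01,.01).ravel()
    dist=abs((q-l[2:])@[-l[1],l[0]]);q=q[dist<5]
  print(len(q),'angle',np.arctan(-l[1]/l[0]),'z at x=-45',l[3]+(-45-l[2])*l[1]/l[0],q.min(0),q.max(0), 'polar', np.median(np.arctan2(q[:,1]-95,-45-q[:,0])[np.hypot(q[:,1]-95,-45-q[:,0])>25]))
"
```

```text
s0 214 [-105.4  -42.9   98.9]
143 angle -0.023629138 z at x=-45 101.08378 [-130.9286646    94.45262563] [-44.52101044 104.03910307] polar 0.08255502325914506
s3 227 [-74.9 -42.3 116.8]
185 angle 0.534759 z at x=-45 100.79019 [-103.00924692   99.06411301] [-40.08779334 138.93426628] polar 0.6380028465701566
s4 157 [-56.4 -42.8 122.9]
145 angle 1.0510105 z at x=-45 104.577545 [-71.89604395  98.06823979] [-40.19966984 146.68743982] polar 1.1736471948056852
s5 147 [-54.8 -42.9 123.6]
136 angle 1.1043825 z at x=-45 105.78482 [-69.55136527  99.71058706] [-40.02863406 146.83882563] polar 1.2297113934752042
```

send_rows([
  [-0.3,0,-0.08],
  [0,0,0],
  [0,0,0],
], roll=[0,0,0], hand=[0,0,0])

```text
time: 6.62
ee_pos: [0.51, -0.199, 0.1692]
ee_rot: [-0.001, -0.046, 0.999, 0.0]
force: [-5.3, 2.2, -0.8]
width: 0.096
```

send_rows([
  [-0.3,0,-0.08],
  [0,0,0],
  [0,0,0],
], roll=[0,0,0], hand=[0,0,0])

```text
time: 6.87
ee_pos: [0.5126, -0.1988, 0.1699]
ee_rot: [-0.001, -0.046, 0.999, 0.0]
force: [-5.7, 2.4, -1.0]
width: 0.095
```

```bash
cat >> h.py <<'E'
def lever(tag,v0=240,v1=270,u0=215,u1=246):
  a=np.load(f'pics/{tag}.npz');im,d=a['im'],a['d']
  P=(cloud('side',d)-O)@Rp*1000
  S=P[v0:v1,u0:u1];I=im[v0:v1,u0:u1].max(-1)
  k=(I<70)&(S[...,1]<-28)&(S[...,1]>-56)&(S[...,2]>80)&(S[...,2]<180)&(S[...,0]<-40)
  q=S[k][:,[0,2]]
  for _ in range(3):
    l=cv2.fitLine(q.astype(np.float32),cv2.DIST_HUBER,0,.01,.01).ravel()
    q=q[abs((q-l[2:])@[-l[1],l[0]])<5]
  print(len(q),'angle',np.arctan(-l[1]/l[0]),q.min(0),q.max(0), 'polar', np.median(np.arctan2(q[:,1]-95,-45-q[:,0])[np.hypot(q[:,1]-95,-45-q[:,0])>25]))
E
python3 -c "
from h import *
need([-45-80*np.cos(1.2),-41,95+80*np.sin(1.2)])
im,d=shot('side','s6');lever('s6')
cv2.imwrite('pics/s6c.png',cv2.resize(im[195:285,195:295,::-1],None,fx=6,fy=6,interpolation=cv2.INTER_CUBIC))"
```

```text
t 6.8667 grasp in printer [-61.3 -40.9 174.9] off cm [ 1.27 -0.01  0.53] roll 0.001 F [-5.7  2.4 -1. ] w 0.095 tilt [-0.002  0.    -1.   ]
139 angle 1.1569965 [-67.08354026  98.82394409] [-40.07490622 149.48166542] polar 1.2820686915241253
```

View pics/s6c.png

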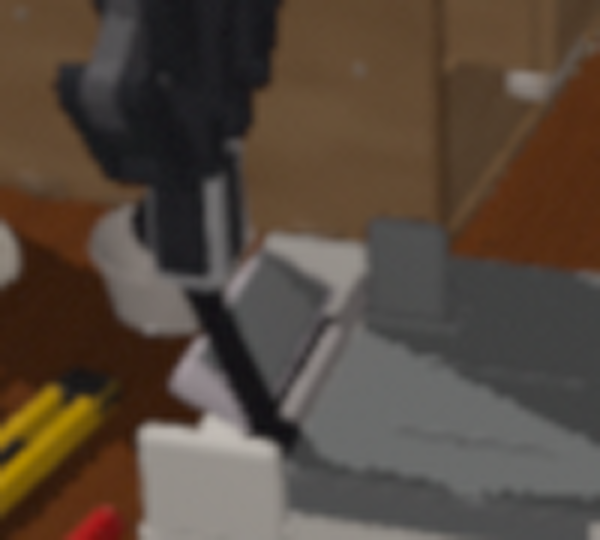

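send_rows([
  [0,0,0],
  [0,0,0],
  [0,0,0],
  [0,0,0],
  [0.75,0,0.2],
  [0.75,0,0.2],
  [0,0,0],
  [0,0,0],
  [0,0,0],
  [0,0,0],
  [0,0,0],
  [0,0,0],
], roll=[0,0,0,0,0,0,0,0,0,0,0,0], hand=[3,3,3,3,3,3,0,0,0,0,0,0])

```text
time: 7.92
ee_pos: [0.4974, -0.2001, 0.1652]
ee_rot: [-0.001, -0.046, 0.999, 0.0]
force: [-4.6, 2.1, 4.0]
width: 0.105
```

send_rows([
  [-0.3,0,-0.1],
  [0,0,0],
  [0,0,0],
], roll=[0,0,0], hand=[0,0,0])

```text
time: 8.17
ee_pos: [0.4978, -0.2001, 0.1653]
ee_rot: [-0.004, -0.046, 0.999, 0.0]
force: [-11.1, -0.3, 3.8]
width: 0.104
```

```bash

python3 -c "
from h import *
need([-45-80*np.cos(1.2),-41,95+80*np.sin(1.2)])
im,d=shot('side','s7');lever('s7')"
```

```text
t 8.1667 grasp in printer [-76.2 -40.8 170.3] off cm [-0.22 -0.02  0.08] roll 0.001 F [-11.1  -0.3   3.8] w 0.104 tilt [-0.008  0.    -1.   ]
157 angle 1.1894096 [-71.51049578  99.39667003] [-41.0487632  159.80393654] polar 1.2829487414061567
```

send_rows([
  [-0.3,0,-0.1],
  [0,0,0],
  [0,0,0],
], roll=[0,0,0], hand=[0,0,0])

```text
time: 8.47
ee_pos: [0.4981, -0.2, 0.1655]
ee_rot: [-0.007, -0.045, 0.999, 0.0]
force: [-16.6, -0.5, 3.7]
width: 0.111
```

```bash

python3 -c "
from h import *
need([-45-80*np.cos(1.2),-41,95+80*np.sin(1.2)])
im,d=shot('side','s8');lever('s8')"
```

```text
t 8.4667 grasp in printer [-75.8 -40.8 170.5] off cm [-0.18 -0.02  0.09] roll -0.0 F [-16.6  -0.5   3.7] w 0.111 tilt [-0.014 -0.    -1.   ]
150 angle 1.194082 [-68.52736767  98.63462706] [-40.39800188 156.38413338] polar 1.296795020895037
```

send_rows([
  [0.25,0,0.1],
  [0,0,0],
  [0,0,0],
  [0,0,0],
  [0,0,0],
  [0,0,-2.5],
  [0,0,-2.5],
  [0,0,-1],
  [0,0,0],
], roll=[0,0,0,0,0,0,0,0,0], hand=[5,5,5,5,5,5,5,5,5])

```text
time: 9.27
ee_pos: [0.504, -0.2007, 0.2293]
ee_rot: [0.003, -0.046, 0.999, -0.001]
force: [-0.1, 0.7, -0.8]
width: 0.588
```

```bash

python3 -c "
from h import *
need([-23,25,180])
im,d=shot('side','s9');lever('s9')
cv2.imwrite('pics/s9c.png',cv2.resize(im[165:305,145:335,::-1],None,fx=4,fy=4,interpolation=cv2.INTER_CUBIC))"
```

```text
t 9.2667 grasp in printer [-70.1 -42.  234.3] off cm [-4.69  6.71  5.44] roll 0.002 F [-0.1  0.7 -0.8] w 0.588 tilt [ 0.007 -0.003 -1.   ]
159 angle 1.1709061 [-68.6744882   98.52600716] [-40.70135163 155.2867923 ] polar 1.2727549280302883
```

View pics/s9c.png

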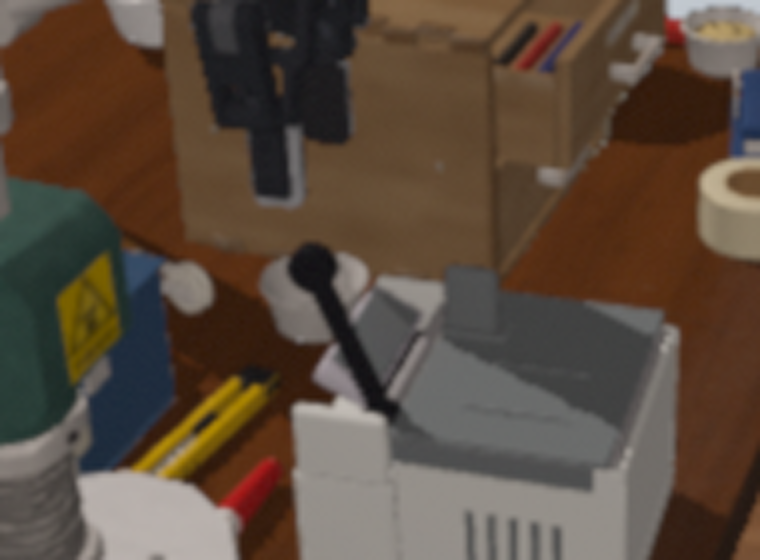

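send_rows([
  [-1.2,1.7,0],
  [-1.2,1.7,0],
  [-1.2,1.7,0],
  [-1.1,1.6,1],
  [0,0,2],
  [0,0,2],
  [0,0,0],
  [0,0,0],
], roll=[0,0,0,0,0,0,0,0], hand=[5,5,5,5,5,5,5,5])

```text
time: 9.98
ee_pos: [0.5408, -0.1285, 0.1737]
ee_rot: [-0.003, -0.046, 0.999, 0.001]
force: [-0.5, 1.1, 0.5]
width: 0.584
```

```bash

python3 -c "
from h import *
need([-23,25,128])
im,d=shot('side','s10');lever('s10')
cv2.imwrite('pics/s10c.png',cv2.resize(im[165:305,145:335,::-1],None,fx=4,fy=4,interpolation=cv2.INTER_CUBIC))"
```

```text
t 9.9833 grasp in printer [-26.9  26.6 178.7] off cm [-0.42 -0.17  5.07] roll 0.002 F [-0.5  1.1  0.5] w 0.584 tilt [-0.006  0.001 -1.   ]
155 angle 1.1590025 [-70.10439645  96.44588782] [-40.46382587 155.66013419] polar 1.2775098277574324
```

View pics/s10c.png

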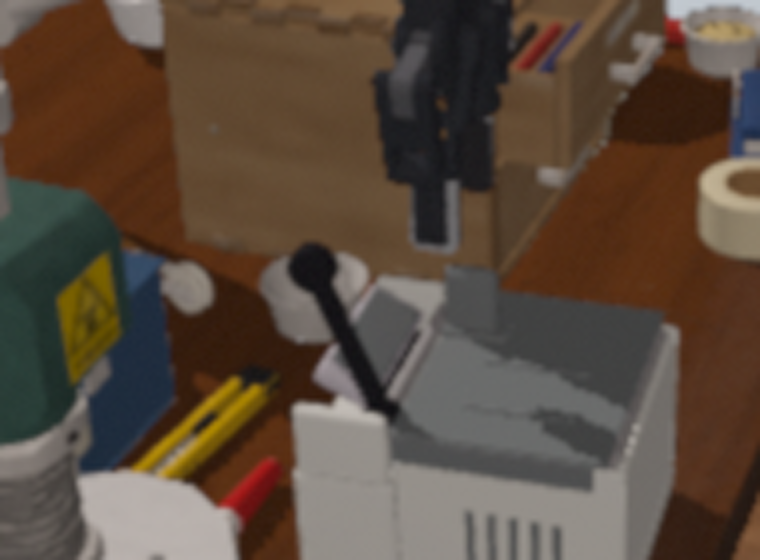

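send_rows([
  [-0.35,-0.15,0.5],
  [0,0,1.5],
  [0,0,1.5],
  [0,0,1],
  [0,0,0],
  [0,0,0],
  [0,0,0],
], roll=[0,0,0,0,0,0,0], hand=[5,5,5,5,5,5,5])

```text
time: 10.62
ee_pos: [0.5468, -0.1305, 0.1322]
ee_rot: [0.001, -0.046, 0.999, -0.0]
force: [-0.1, 0.4, 0.5]
width: 0.588
```

```bash

python3 -c "
from h import *
need([-23,25,128])
im,d=shot('side','s11')
cv2.imwrite('pics/s11c.png',cv2.resize(im[165:305,145:335,::-1],None,fx=4,fy=4,interpolation=cv2.INTER_CUBIC))"
```

```text
t 10.6167 grasp in printer [-21.1  24.  137.2] off cm [0.19 0.1  0.92] roll 0.001 F [-0.1  0.4  0.5] w 0.588 tilt [ 0.002 -0.    -1.   ]
```

View pics/s11c.png

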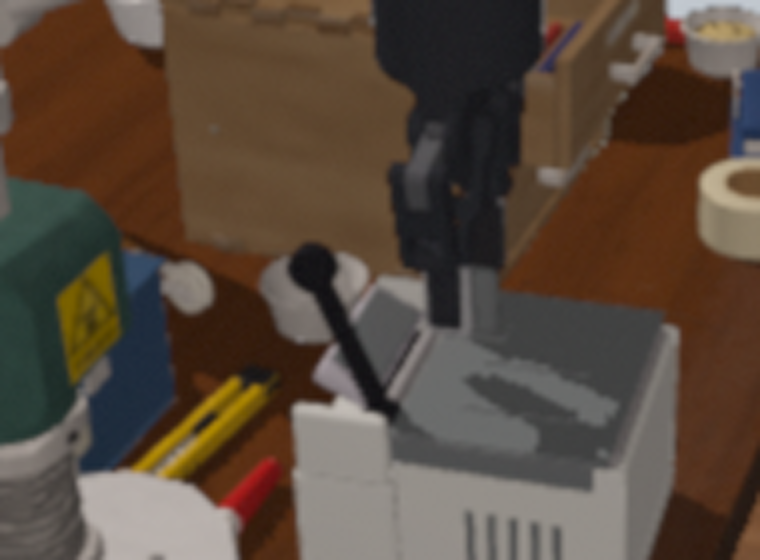

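send_rows([
  [0.1,0.1,0.9],
  [0,0,0],
  [0,0,0],
  [0,0,0],
  [0,0,0],
  [0,0,0],
  [0,0,0],
  [0,0,0],
  [0,0,0],
], roll=[0,0,0,0,0,0,0,0,0], hand=[5,5,5,0,0,0,0,0,0])

```text
time: 11.42
ee_pos: [0.5452, -0.1295, 0.1225]
ee_rot: [0.0, -0.046, 0.999, -0.0]
force: [-0.3, -0.7, 1.2]
width: 0.107
```

```bash

python3 -c "
from h import *
need([-23,25,128])
def p(t):
  a=np.radians(20.25+t);return np.array([61-89.5*np.cos(a),98+89.5*np.sin(a)])
prev=p(0)
for t in range(6,67,6): q=p(t);print(t,q.round(1),((prev-q)/10).round(2));prev=q
"
```

```text
t 11.4167 grasp in printer [-22.6  25.2 127.5] off cm [ 0.04 -0.02 -0.05] roll 0.001 F [-0.3 -0.7  1.2] w 0.107 tilt [ 0.001 -0.    -1.   ]
6 [-19.3 137.6] [-0.37 -0.86]
12 [-14.7 145.8] [-0.46 -0.82]
18 [ -9.3 153.4] [-0.54 -0.77]
24 [ -3.1 160.5] [-0.62 -0.7 ]
30 [  3.8 166.8] [-0.69 -0.64]
36 [ 11.3 172.4] [-0.75 -0.56]
42 [ 19.3 177.2] [-0.81 -0.48]
48 [ 27.8 181.1] [-0.85 -0.39]
54 [ 36.7 184.1] [-0.89 -0.3 ]
60 [ 45.8 186.2] [-0.91 -0.21]
66 [ 55.1 187.3] [-0.93 -0.11]
```

send_rows([
  [-0.19,0,-0.43],
  [-0.18,0,-0.43],
  [-0.23,0,-0.41],
  [-0.23,0,-0.41],
  [-0.27,0,-0.39],
  [-0.27,0,-0.38],
  [-0.31,0,-0.35],
  [-0.31,0,-0.35],
  [-0.35,0,-0.32],
  [-0.34,0,-0.32],
  [0,0,0],
  [0,0,0],
], roll=[0,0,0,0,0,0,0,0,0,0,0,0], hand=[0,0,0,0,0,0,0,0,0,0,0,0])

```text
time: 12.42
ee_pos: [0.5711, -0.1271, 0.1608]
ee_rot: [-0.001, -0.046, 0.999, -0.0]
force: [-4.0, -3.8, -3.7]
width: 0.11
```

```bash
cat >> h.py <<'E'
def cover(tag,cam='side'):
  "cover plate angle from depth: plane fit in printer frame, points on the cover plate"
  a=np.load(f'pics/{tag}.npz');im,d=a['im'].astype(int),a['d']
  P=(cloud(cam,d)-O)@Rp*1000
  X=P.reshape(-1,3);I=im.reshape(-1,3)
  grey=(I.max(1)-I.min(1)<25)&(I.max(1)>60)&(I.max(1)<200)
  h=np.array([61,98]);rel=X[:,[0,2]]-h
  rr=np.hypot(*rel.T);ang=np.degrees(np.arctan2(rel[:,1],-rel[:,0]))
  k=(d.reshape(-1)>0)&grey&(abs(X[:,1])<58)&(X[:,1]<12)&(rr>20)&(rr<95)&(ang>-5)&(ang<85)
  A=X[k]
  best=None;rng=np.random.default_rng(0)
  hist=np.histogram(ang[k],np.arange(-5,85,2.5));print(tag,[(int(b),int(n)) for n,b in zip(*hist) if n>15])
  # RANSAC line in x-z
  q=A[:,[0,2]]
  for _ in range(500):
    i,j=rng.choice(len(q),2,False);v=q[j]-q[i];L=np.hypot(*v)
    if L<25:continue
    n=np.array([-v[1],v[0]])/L;m=abs((q-q[i])@n)<2.5
    if best is None or m.sum()>best.sum():best=m
  l=cv2.fitLine(q[best].astype(np.float32),cv2.DIST_HUBER,0,.01,.01).ravel()
  print('cover angle deg',np.degrees(np.arctan(-l[1]/l[0])),'n',best.sum(),'offset from hinge mm',(h-l[2:])@[-l[1],l[0]])
E
python3 -c "
from h import *
def p(t):
  a=np.radians(20.25+t);return [61-89.5*np.cos(a),25,98+89.5*np.sin(a)]
need(p(60))
im,d=shot('side','s12');shot('top','t12');lever('s12')
for t in('s0','s12'):cover(t)
cv2.imwrite('pics/s12c.png',cv2.resize(im[165:305,145:335,::-1],None,fx=4,fy=4,interpolation=cv2.INTER_CUBIC))"
```

```text
t 12.4167 grasp in printer [  3.4  25.2 165.8] off cm [-4.24 -0.02 -2.05] roll 0.001 F [-4.  -3.8 -3.7] w 0.11 tilt [-0.001 -0.001 -1.   ]
153 angle 1.1650057 [-69.59767812  99.55302742] [-40.60230716 155.61919805] polar 1.2791645899402624
s0 [(2, 279), (5, 290), (7, 162), (10, 102), (12, 55), (15, 42), (17, 18)]
cover angle deg -0.09289564 n 952 offset from hinge mm -6.4268026299972165
s12 [(-2, 24), (30, 308), (32, 295), (35, 165), (37, 102), (40, 75), (42, 50), (45, 18)]
cover angle deg 27.198784 n 1012 offset from hinge mm -6.808208903796981
```

View pics/s12c.png

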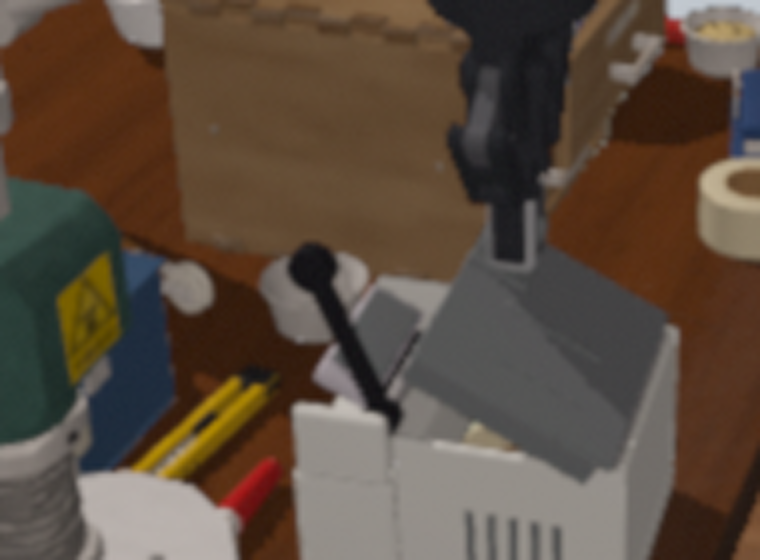

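send_rows([
  [-0.38,0,-0.28],
  [-0.37,0,-0.28],
  [-0.41,0,-0.24],
  [-0.4,0,-0.24],
  [-0.43,0,-0.2],
  [-0.42,0,-0.19],
  [-0.45,0,-0.15],
  [-0.44,0,-0.15],
  [-0.46,0,-0.11],
  [-0.45,0,-0.1],
  [0,0,0],
  [0,0,0],
], roll=[0,0,0,0,0,0,0,0,0,0,0,0], hand=[0,0,0,0,0,0,0,0,0,0,0,0])

```text
time: 13.52
ee_pos: [0.6128, -0.1234, 0.181]
ee_rot: [-0.001, -0.046, 0.999, -0.0]
force: [-5.9, -3.5, -0.5]
width: 0.103
```

```bash

python3 -c "
from h import *
def p(t):
  a=np.radians(20.25+t);return [61-89.5*np.cos(a),25,98+89.5*np.sin(a)]
need(p(60))
im,d=shot('side','s13');shot('top','t13');lever('s13')
cover('s13');cover('t13','top')
cv2.imwrite('pics/s13c.png',cv2.resize(im[165:305,145:335,::-1],None,fx=4,fy=4,interpolation=cv2.INTER_CUBIC))"
```

```text
t 13.5167 grasp in printer [ 45.3  25.1 186. ] off cm [-0.06 -0.01 -0.02] roll 0.001 F [-5.9 -3.5 -0.5] w 0.103 tilt [-0.001 -0.001 -1.   ]
155 angle 1.1773131 [-69.1142542   99.71083436] [-40.25236969 155.52328285] polar 1.283695425979416
s13 [(-2, 20), (0, 20), (57, 288), (60, 245), (62, 125), (65, 80), (67, 49), (70, 43), (72, 26)]
cover angle deg 54.50361 n 853 offset from hinge mm -6.728102460956734
t13 []Traceback (most recent call last):
  File "<string>", line 7, in <module>
    cover('s13');cover('t13','top')
                 ~~~~~^^^^^^^^^^^^^
  File "h.py", line 57, in cover
    i,j=rng.choice(len(q),2,False);v=q[j]-q[i];L=np.hypot(*v)
        ~~~~~~~~~~^^^^^^^^^^^^^^^^
  File "numpy/random/_generator.pyx", line 864, in numpy.random._generator.Generator.choice
ValueError: a must be a positive integer unless no samples are taken
```

send_rows([
  [-0.3,0,-0.07],
  [-0.3,0,-0.06],
  [-0.3,0,-0.05],
  [0,0,0],
  [0,0,0],
], roll=[0,0,0,0,0], hand=[0,0,0,0,0])

```text
time: 14.03
ee_pos: [0.6212, -0.1227, 0.1824]
ee_rot: [-0.001, -0.046, 0.999, -0.0]
force: [-5.6, -2.7, -2.4]
width: 0.105
```

```bash

python3 -c "
from h import *
need([45.8,25,186.2])
im,d=shot('side','s14');lever('s14')
cover('s14')
cv2.imwrite('pics/s14c.png',cv2.resize(im[165:305,145:335,::-1],None,fx=4,fy=4,interpolation=cv2.INTER_CUBIC))"
```

```text
t 14.0333 grasp in printer [ 53.7  25.1 187.4] off cm [ 0.79 -0.01  0.12] roll 0.001 F [-5.6 -2.7 -2.4] w 0.105 tilt [-0.003 -0.001 -1.   ]
155 angle 1.1864513 [-68.59466349  98.79490409] [-40.06306695 155.97127403] polar 1.2835354585540488
s14 [(-2, 29), (62, 286), (65, 214), (67, 124), (70, 70), (72, 50), (75, 34), (77, 25)]
cover angle deg 59.187595 n 803 offset from hinge mm -6.975349690860639
```

View pics/s14c.png

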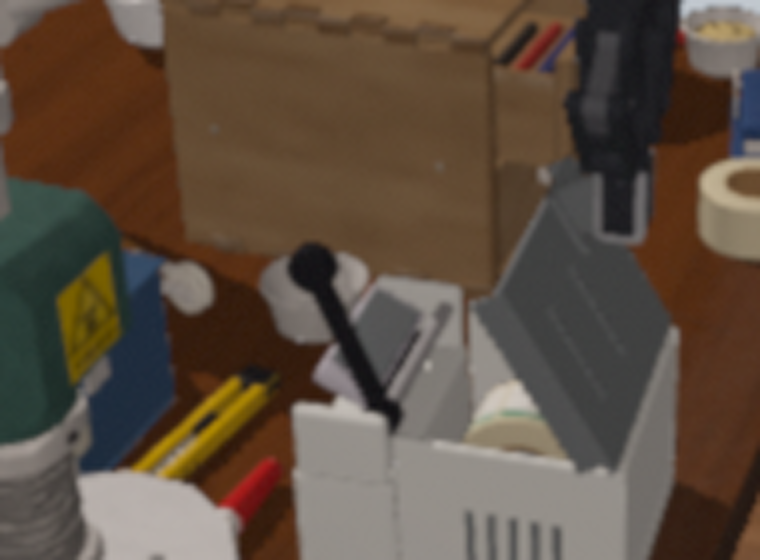

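send_rows([
  [-0.14,0,-0.01],
  [0,0,0],
  [0,0,0],
  [0,0,0],
  [0,0,0],
  [0,0,0],
  [0,0,0],
], roll=[0,0,0,0,0,0,0], hand=[0,0,0,0,0,0,0])

```text
time: 14.67
ee_pos: [0.6221, -0.1226, 0.1825]
ee_rot: [-0.002, -0.046, 0.999, -0.0]
force: [-7.6, -3.1, -0.6]
width: 0.105
```

```bash

python3 -c "
from h import *
need([45.8,25,186.2])
im,d=shot('side','s15');lever('s15')
cover('s15')"
```

```text
t 14.6667 grasp in printer [ 54.6  25.1 187.5] off cm [ 0.88 -0.01  0.13] roll 0.001 F [-7.6 -3.1 -0.6] w 0.105 tilt [-0.003 -0.001 -1.   ]
153 angle 1.179094 [-69.91180403  98.8804126 ] [-40.16594264 156.99593812] polar 1.2779187788940434
s15 [(-2, 18), (0, 20), (62, 193), (65, 262), (67, 139), (70, 79), (72, 54), (75, 40), (77, 26)]
cover angle deg 59.832222 n 790 offset from hinge mm -6.8887291539272155
```

send_rows([
  [0,0,0],
  [0,0,0],
  [0,0,0],
  [0,0,0],
  [0,0,0],
  [0,0,0],
  [0,0,0],
  [0,0,0],
  [0,0,0],
  [0,0,0],
  [0,0,0],
  [0,0,0],
], roll=[0,0,0,0,0,0,0,0,0,0,0,0], hand=[0,0,0,0,0,0,0,0,0,0,0,0])

```text
time: 15.72
ee_pos: [0.6221, -0.1226, 0.1825]
ee_rot: [-0.002, -0.046, 0.999, -0.0]
force: [-7.0, -3.3, -2.1]
width: 0.103
```

```bash

python3 -c "
from h import *
need([45.8,25,186.2])
im,d=shot('side','s16');lever('s16')
cover('s16');shot('top','t16')"
```

```text
t 15.7167 grasp in printer [ 54.7  25.1 187.5] off cm [ 0.89 -0.01  0.13] roll 0.001 F [-7.  -3.3 -2.1] w 0.103 tilt [-0.003 -0.001 -1.   ]
157 angle 1.1689765 [-68.0386681   96.96401142] [-40.21016491 155.25425155] polar 1.2798472450244494
s16 [(-2, 28), (62, 209), (65, 249), (67, 138), (70, 78), (72, 57), (75, 35), (77, 23)]
cover angle deg 59.807743 n 790 offset from hinge mm -6.87906512505333
```

View pics/t16.png

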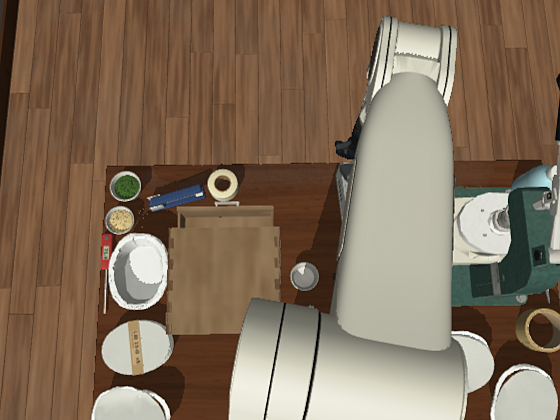

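```bash
python3 -c "
from h import *
print(r.finish_job())"
```

```text
the job is handed in; nothing more can be done
None
```

The lever is up at its stop and the cover is held at about 60 degrees by its fin. I handed the job in at about 16 s of the 48 s allowed.

- **Lever:** the paddle slipped in the jaws on the first lift, so I took a second grip and pushed until it met the stop. There the force rose to about 17 N with hardly any movement. After release the side camera read 1.16 to 1.19 rad against a nominal 1.2. That scatter is about the measurement noise, so I count it as fully up. The reading did not drift while the cover was opened.
- **Cover:** the fin slipped slightly, so the first arc only reached 54.5 degrees. Small further moves brought it to 59.8, and it still read 59.8 a second later with the grip closed on the fin.
- **Not confirmed:** the top camera could not give a second cover reading because the arm hid the printer, so the angle rests on the side camera alone.
- **Other things:** the sauce pot, stapler and label roll look unmoved in the last top picture. The marker and box cutter were hidden by the arm there, but in the last side picture I viewed, just before the final 1 mm adjustment, both looked unmoved.

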